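# Pin the tip gauge and squeeze the tweezers to its gap

## Task

Set up the tweezers check stand: take the steel locating pin out of its holder and push it fully home, upright, in the hole of the gauge block that sits under the tweezers' tips, then let it go. Then squeeze the clamped tweezers by their two grip rolls until the gap between the tips is as wide as that block's rib, to within 2 mm, never letting the tips close right up, and hold this gap steady for two seconds. Finish while still holding the tweezers squeezed at that gap, and leave the loose things around alone.

Things in the scene. Friction and masses are not known exactly. Their poses are not given: they have to be found in the camera images.
- stand: tweezers check stand, fixed: grey base plate 210 x 150 x 12 mm with a clamp post (34 x 30 mm, 87 mm high) at its tail end that holds a big pair of tweezers level, blades side by side, 60 mm above the worktop. Origin under the plate's middle; x points from the clamp along the tweezers to their tips and on to the gauge holes, z up. The blades open and close along the stand's y.
- grip_mid (a point): point midway between the two grip rolls, at their mid height (60 mm above the worktop); does not move with the blades; axes as the stand's. Squeeze here along y. Untouched, the rolls measure 48 mm over their outsides and the tips are 34 mm apart; the gap falls 1.44 mm per 1 mm squeezed off the width over the rolls (31.3, 35.5, 39.7 mm over the rolls: 10, 16, 22 mm gap).
- blade_left: left (+y of the stand) blade of the tweezers (tail to tip), a 12 mm high steel strip on a sprung hinge; origin on the hinge, 60 mm above the worktop. Its grip roll is an upright plastic cylinder, 14 mm diameter, 18 mm high, centred 60 mm above the worktop, 80 mm from the hinge. Springs back open when let go; the roll needs about 1 N to start, 5 N at a 10 mm gap.
- blade_right: right (-y of the stand) blade of the tweezers (tail to tip), a 12 mm high steel strip on a sprung hinge; origin on the hinge, 60 mm above the worktop. Its grip roll is an upright plastic cylinder, 14 mm diameter, 18 mm high, centred 60 mm above the worktop, 80 mm from the hinge. Springs back open when let go; the roll needs about 1 N to start, 5 N at a 10 mm gap.
- tip_left (a point): inner face of the left blade's tip, 60 mm above the worktop, 115 mm along from the hinge. The tip gap is the distance between tip_left and tip_right.
- tip_right (a point): inner face of the right blade's tip, likewise.
- gauge_narrow: aluminium gauge block 80 x 36 x 22 mm, fixed, with a raised rib 34 mm long, 18 mm high and 10 mm wide: it stands for a 10 mm tip gap. Origin under its middle, 12 mm above the worktop; rib middle at x = -22 mm, hole at x = +22 mm, z up. The 3 blocks sit side by side 45 mm apart in random order; in use is the MIDDLE one, in line with the tweezers, its rib under their tips.
- gauge_medium: aluminium gauge block 80 x 36 x 22 mm, fixed, with a raised rib 34 mm long, 18 mm high and 16 mm wide: it stands for a 16 mm tip gap. Origin under its middle, 12 mm above the worktop; rib middle at x = -22 mm, hole at x = +22 mm, z up. The 3 blocks sit side by side 45 mm apart in random order; in use is the MIDDLE one, in line with the tweezers, its rib under their tips.
- gauge_wide: aluminium gauge block 80 x 36 x 22 mm, fixed, with a raised rib 34 mm long, 18 mm high and 22 mm wide: it stands for a 22 mm tip gap. Origin under its middle, 12 mm above the worktop; rib middle at x = -22 mm, hole at x = +22 mm, z up. The 3 blocks sit side by side 45 mm apart in random order; in use is the MIDDLE one, in line with the tweezers, its rib under their tips.
- seat_hole (a point): centre of the mouth of the upright hole in the gauge block in use, 34 mm above the worktop, 47 mm beyond the tweezers' tips; 9.6 mm diameter, 22 mm deep, lightly chamfered. All of this block lies lower than 52 mm.
- pin_holder: grey holder block 46 x 46 x 30 mm, fixed, with an upright hole in its middle (24 mm deep, 9.4 mm wide) in which the pin stands. Origin under its middle.
- pin_head (a point): middle of the locating pin's head. Loose steel pin, 75 mm long: shank 8 mm diameter, 46 mm long with chamfered foot, under a round head 15 mm wide, 29 mm high. This point is 61 mm above the foot, 14 mm below the top; z up along the pin. In the holder the foot is 6 mm above the worktop, fully home in the gauge block 12 mm above it.
- pin_tip (a point): centre of the pin's foot; z along the pin, up.
- vial_1: small white vial with a blue screw cap, 25 mm wide, 48 mm high (bystander, loose, must be left where it is). Origin under its middle.
- stopper_1: black rubber stopper, 29 mm wide, 26 mm high (bystander, loose, must be left where it is). Origin under its middle.
- petri_3: small closed petri dish, 57 mm wide, 15 mm high (bystander, loose, must be left where it is). Origin under its middle.
- pin: the pin as a body; origin at the centre of its foot.

How it is judged:
By the outcome, as a careful person would: the job done as asked, in the order asked, and still so for the second after the job is handed in, while the arm keeps its last pose, push and grip.
It also fails if it takes over 58 s, if anything falls off the work surface, if the arm or the gripper's body presses on something with over 40 N, if the wrist force passes 120 N, or if a joint passes its speed limit or range.

## Robot

A 6-joint arm with a two-finger parallel gripper is mounted at the origin on a cart in front of the work surface, level with it; the furniture and walls round the work are solid. World frame = base frame: x ahead of the robot, y to its left, z up, the work surface at z = 0. Lengths are in m, angles in degrees, forces in N, time in s.
With the tool pointing down it reaches from about 0.4 to 0.825 m from the base axis. Payload 7 kg.
Tool frame: the origin (TCP) lies midway between the tips of the shut fingers; the grasp point (between the pads) lies ctrl.tcp_to_grasp behind it (ctrl.tcp_to_grasp is the distance from the TCP to the grasp point, in m); z points along the fingers, y is the line along which they close (so a half turn about z gives the same grasp; the last joint's range is limited). The gripper opens to 88 mm and grips with 3 to 60 N. Pads are 19 mm wide; open, the fingers measure 130 mm over their backs; the gripper's body (78 mm by 193 mm) begins 47 mm behind the grasp point.
Start: joints at [-55.972, 20.546, 0.682, 0, -70.136, -16.507], TCP at [0.203, -0.644, 0.227] pointing down, gripper open.
Joint ranges: [-176.03, 176.03], [-82.01, 121.73], [-58.28, 71.71], [-173.87, 95.51], [-174.79, -0.11], [-173.66, 173.66]. Speed limits (degrees/s): [136.94, 136.94, 172.46, 180, 180, 180].

## Interface

Orientations are given as [roll, pitch, yaw] about the fixed x, y, z axes, in that order (R = Rz(yaw) Ry(pitch) Rx(roll)).
In Python, from plant import ctrl, imaging, close_job gives the robot as it stands.
- The arm moves only by the shell command python3 -m crank 'ROWS'. ROWS is JSON, a list of rows, each a list of 3 entries, a list of its own where there are three numbers: the shift along the world's x, y, z in m, then the turn, a rotation vector about the world's x, y, z in degrees, then the opening, from -1 (shut) to 1 (fully open), so that 0 is half open. A call has 1 to 12 rows; each row shifts and turns the commanded pose from where the row before left it; what a row does not reach is not made up. A row lasts 1/10 s, in which the tool goes at most 50 mm and 8.59 degrees, less where a joint would pass 70% of its speed; a pose out of reach is approached as far as the arm can. A call is refused whole if a number of a shift passes 0.05 or a number of a turn 8.59, either way. A call with a gripper value outside its range is refused whole. The fingers move at their own pace and stop on an object; the grip force is fixed at half the most. Time passes only in rows, so rows that do not move let the fingers close. It gives the time, the measured TCP pose, the force, the opening and the grip force at its end, in the units of the state.
- ctrl.get_obs(): the state, without advancing time (a new reading comes with each control period).
- imaging.snapshot(name): name is "scene" or "top"; returns (picture, depth): 420x560x3 uint8, blue, green, red; 420x560 float32, m along the optical axis (not along the pixel's ray), 0 where there is no reading.
- imaging.camera_model(name): a dict with "mtx" (3x3 intrinsics, pixels), "R" (3x3) and "t" (3): a world point X has camera coordinates R X + t. Camera axes: x right, y down, z forward; pixel columns grow to the right and rows downward; lengths in m; the calibration is good to about 2 mm. A picture is of the moment at which its call begins. camera_model takes no time and is no camera call.
- close_job(): hands the job in; it is judged then, once.
The state is a dict: "clock": time; "joint_pos": joint angles; "qvel": joint speeds; "tau": joint torques, N m; "tool_pos": TCP position; "orientation": TCP orientation; "force": force on the tool from outside, world axes, zero at the start; "moment": the same for the moment, N m; "opening": finger opening in m; "gripper_force": force on a finger pad.
Only numpy, scipy, OpenCV 4.12 (cv2) and the standard library are available. Lean on these libraries where they do the work, as an engineer would, in place of code of your own. Each camera call takes 0.05 s, during which the arm holds its last target. There are 200 camera calls.

## Working session

There is one attempt and no reset: what is moved stays moved. The work goes in short steps, Python scripts to look and compute and a shell command to move; the robot and the scene stay as the last step left them, time stands still between calls to the robot, and variables do not carry over. Pictures are saved under pics/ and viewed, at most 10 in all, crops included, and the job is handed in when it is done.

```bash
ls; mkdir -p pics
python3 - <<'E'
from plant import ctrl, imaging
import cv2,numpy as np
print(ctrl.get_obs(), ctrl.tcp_to_grasp)
for n in("scene","top"):
    p,d=imaging.snapshot(n); cv2.imwrite(f"pics/{n}0.png",p); np.save(f"pics/{n}0.npy",d)
    m=imaging.camera_model(n); print(n,m)
E
```

```text
pics
{'clock': 0.0, 'joint_pos': array([-5.59721078e+01,  2.05916513e+01,  6.33998111e-01, -1.86194568e-02,
       -7.01355745e+01, -1.65072843e+01]), 'qvel': array([-0.01079753, -0.06191918, -0.01018282, -0.07909811, -0.04082402,
       -0.00136847]), 'tau': array([-4.32962734e-04, -5.82717025e+01,  2.93055689e+01,  6.99732721e+00,
        6.94759452e-03, -1.13790884e-04]), 'tool_pos': array([ 0.20303411, -0.6432351 ,  0.22562667]), 'orientation': array([ 1.79905641e+02, -9.70979279e-03, -1.62485725e+02]), 'force': array([0.38697558, 0.57139809, 0.44805344]), 'moment': array([ 0.02807447, -0.01400523,  0.0326994 ]), 'gripper_force': 0.0, 'opening': 0.08784887996163067} 0.0188
scene {'mtx': array([[399.69746377,   0.        , 281.03386488],
       [  0.        , 399.69746377, 209.46974015],
       [  0.        ,   0.        ,   1.        ]]), 'R': array([[ 0.71974559, -0.69423478,  0.00208597],
       [-0.315686  , -0.32995953, -0.88964547],
       [ 0.61831111,  0.63965989, -0.45664712]]), 't': array([-0.23970922,  0.25857361,  0.87975445])}
top {'mtx': array([[382.27448309,   0.        , 279.52222197],
       [  0.        , 382.27448309, 214.7139518 ],
       [  0.        ,   0.        ,   1.        ]]), 'R': array([[-0.01534442, -0.99974436,  0.01660628],
       [-0.99625147,  0.01387253, -0.08538477],
       [ 0.08513257, -0.01785421, -0.99620965]]), 't': array([0.11075464, 0.43676898, 1.1792221 ])}
```

View pics/scene0.png

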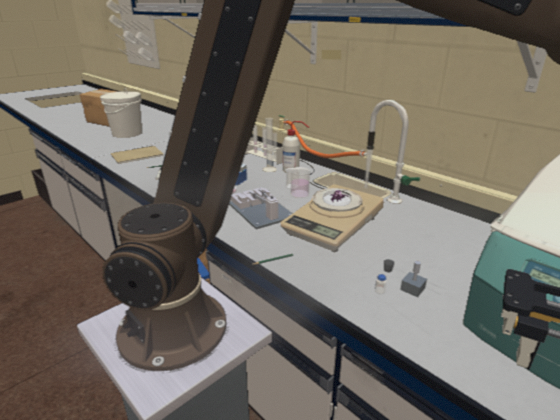

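View pics/top0.png

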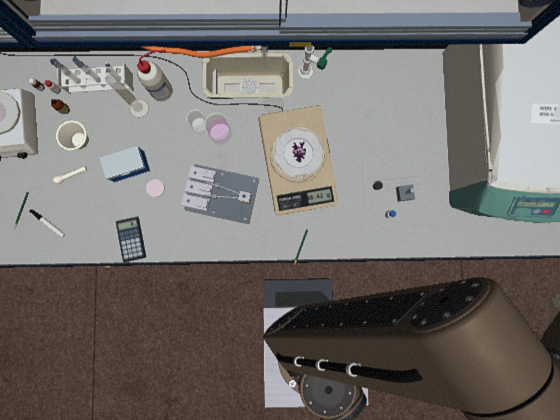

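The top view shows the stand at about (220,193) with its clamp at (244,197) and the tips toward the left. The holder is at (405,192), the vial at (391,214), the stopper at (378,185) and the petri dish at (154,187). I'll enlarge both areas.

Run:
```python
import cv2,numpy as np
p=cv2.imread("pics/top0.png")
a=cv2.resize(p[158:230,175:265],None,fx=8,fy=8,interpolation=cv2.INTER_CUBIC)
cv2.imwrite("pics/c1.png",a)
b=cv2.resize(p[170:225,365:425],None,fx=8,fy=8,interpolation=cv2.INTER_CUBIC)
cv2.imwrite("pics/c2.png",b)
```

```text
(no output)
```

View pics/c1.png

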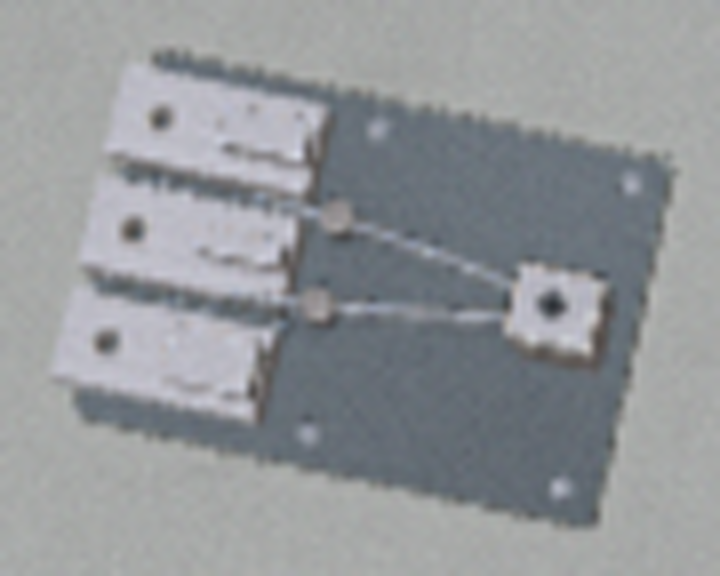

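View pics/c2.png

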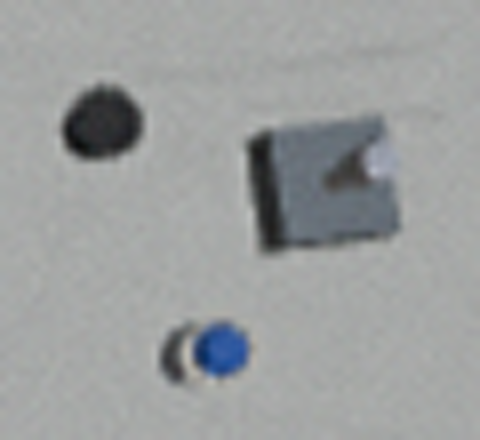

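Crop 1 puts the three gauge holes at (162,117), (133,229) and (106,342), the rolls at (338,216) and (318,305), and the post at (557,305). Crop 2 has the pin head at (382,160) and the holder top's corners at about (275,133), (385,117), (400,232) and (280,248). Next I'll convert these to positions and use depth for the rib widths.

```bash
cat > h.py <<'E'
import numpy as np
from plant import imaging
def ray(n,u,v,z):
    m=imaging.camera_model(n);K,R,t=[np.array(m[k]) for k in("mtx","R","t")]
    C=-R.T@t; d=R.T@np.linalg.inv(K)@[u,v,1]
    return C+d*(z-C[2])/d[2]
def crop(c,off,f): return (np.array(c)+.5)/f-.5+off
def proj(n,X):
    m=imaging.camera_model(n); p=m["mtx"]@(m["R"]@np.array(X)+m["t"]); return p[:2]/p[2]
def cloud(n,d):
    m=imaging.camera_model(n); v,u=np.mgrid[:420,:560]
    P=np.stack([u,v,np.ones_like(u)],-1)@np.linalg.inv(m["mtx"]).T*d[...,None]
    return (P-m["t"])@m["R"]
E
python3 - <<'E'
from h import *
np.set_printoptions(precision=4,suppress=True)
o=[175,158]
H=[ray("top",*crop(c,o,8),.034) for c in[(162,117),(133,229),(106,342)]]
Rl=[ray("top",*crop(c,o,8),.069) for c in[(338,214),(318,304)]]
P=ray("top",*crop((557,305),o,8),.087)
print("holes",H,"rolls",Rl,"post",P)
print("hole spacing",np.linalg.norm(H[0]-H[1]),np.linalg.norm(H[1]-H[2]),"rolls ctr",np.linalg.norm(Rl[0]-Rl[1]))
g=(Rl[0]+Rl[1])/2; a=H[1]-g; print("grip mid",g,"to hole",np.linalg.norm(a[:2]),"ang",np.degrees(np.arctan2(a[1],a[0])))
b=H[0]-H[2]; print("row dir",np.degrees(np.arctan2(b[1],b[0])), "post->grip",np.degrees(np.arctan2(*(g-P)[[1,0]])))
o=[365,170]
print("pin",ray("top",*crop((382,160),o,8),.081))
c=[ray("top",*crop(c,o,8),.03) for c in[(275,133),(385,117),(400,232),(280,248)]];print("holder",np.mean(c,0),c)
# rib profile
s=np.load("pics/top0.npy");X=cloud("top",s)
y=b/np.linalg.norm(b); ex=np.array([-y[1],y[0],0]); 
if ex@a<0: ex=-ex
q=X-H[1]; xs=q@ex; ys=q[...,:2]@y[:2]
for lo,hi in[(-.056,-.05),(-.05,-.044),(-.044,-.038),(-.038,-.032)]:
    m=(xs>lo)&(xs<hi)&(abs(ys)<.068); k=np.argsort(ys[m]); print(lo,[(int(1e3*A),int(1e3*B)) for A,B in zip(ys[m][k],X[m][k][:,2])])
E
```

```text
holes [array([0.5732, 0.3658, 0.034 ]), array([0.5294, 0.3768, 0.034 ]), array([0.4855, 0.387 , 0.034 ])] rolls [array([0.5284, 0.2926, 0.069 ]), array([0.4944, 0.3001, 0.069 ])] post [0.4904 0.2092 0.087 ]
hole spacing 0.045165586928368355 0.045074398368237706 rolls ctr 0.0348487117805431
grip mid [0.5114 0.2963 0.069 ] to hole 0.08248792449376721 ang 77.37573692069
row dir -13.59855495609104 post->grip 76.42536416558717
pin [ 0.5031 -0.294   0.081 ]
holder [ 0.502 -0.294  0.03 ] [array([ 0.5218, -0.2712,  0.03  ]), array([ 0.5276, -0.3149,  0.03  ]), array([ 0.4821, -0.3187,  0.03  ]), array([ 0.4765, -0.2713,  0.03  ])]
-0.056 [(-67, 9), (-65, 13), (-64, 12), (-61, 10), (-60, 35), (-60, 35), (-57, 34), (-57, 34), (-55, 39), (-54, 42), (-53, 51), (-52, 49), (-49, 50), (-49, 49), (-47, 52), (-46, 51), (-43, 50), (-43, 48), (-41, 50), (-40, 49), (-37, 50), (-34, 52), (-34, 54), (-29, 34), (-28, 34), (-23, 15), (-22, 15), (-20, 16), (-19, 57), (-19, 14), (-17, 63), (-17, 64), (-16, 18), (-9, 30), (-9, 33), (-6, 34), (-6, 34), (-3, 42), (-3, 35), (-2, 47), (-2, 53), (0, 51), (0, 47), (
[... 2282 characters left out ...]
53), (-50, 52), (-48, 51), (-47, 51), (-45, 54), (-44, 51), (-42, 52), (-41, 49), (-38, 51), (-37, 49), (-35, 50), (-34, 50), (-30, 37), (-29, 36), (-26, 32), (-24, 13), (-23, 13), (-21, 13), (-20, 16), (-17, 11), (-16, 34), (-14, 36), (-14, 35), (-10, 34), (-9, 31), (-7, 34), (-6, 30), (-5, 36), (-4, 35), (-3, 52), (0, 50), (2, 47), (2, 51), (5, 46), (8, 33), (8, 36), (11, 35), (14, 34), (15, 33), (17, 34), (18, 32), (21, 15), (24, 18), (27, 20), (28, 31), (28, 34), (28, 8), (30, 35), (31, 33), (33, 34), (34, 33), (37, 34), (38, 44), (40, 51), (40, 53), (43, 53), (44, 50), (46, 50), (47, 48), (49, 53), (50, 50), (51, 49), (53, 49), (56, 31), (57, 33), (60, 35), (61, 39), (63, 33), (67, 15)]
```

The middle block's rib is about 8–10 mm wide (its neighbours are 16 and 22 mm), so the narrow block is in use. The target is a 10 mm gap, or 31.3 mm over the rolls. The stand's yaw is about 76.4°, and the roll and hole spacings and the 82 mm grip-to-hole distance match the given sizes. Next I'll move above the pin, keeping clear of the green hood.

```bash
python3 -m crank '[[[0.015,0.049,0],[0,0,0],1],[[0.015,0.049,0],[0,0,0],1],[[0.015,0.049,0],[0,0,0],1],[[0.015,0.049,0],[0,0,0],0],[[0.015,0.049,0],[0,0,0],0],[[0.045,0.021,0],[0,0,0],0],[[0.045,0.021,0],[0,0,0],0],[[0.045,0.021,0],[0,0,0],0],[[0.045,0.021,0],[0,0,0],0],[[0.045,0.021,0],[0,0,0],0],[[0,0,0],[0,0,0],0],[[0,0,0],[0,0,0],0]]'
python3 -m crank '[[[0,0,0],[0,0,0],0],[[0,0,0],[0,0,0],0]]'
python3 - <<'E'
from plant import ctrl,imaging
import cv2
p,d=imaging.snapshot("scene"); q,_=imaging.snapshot("top")
print(ctrl.get_obs())
a=cv2.resize(p[170:310,340:480],None,fx=4,fy=4,interpolation=3)[:600]
cv2.imwrite("pics/s1.png",p);cv2.imwrite("pics/s1c.png",a)
E
```

```text
clock: 1.3
tool_pos: [0.5019, -0.2987, 0.2255]
orientation: [179.9, -0.1, -162.4]
force: [-0.7, 0.2, 0.7]
opening: 0.0441
gripper_force: 0.0
clock: 1.5
tool_pos: [0.5004, -0.3001, 0.2267]
orientation: [180.0, -0.0, -162.5]
force: [-0.6, 0.5, 0.3]
opening: 0.0436
gripper_force: 0.0
{'clock': 1.6, 'joint_pos': array([-1.17677977e+01,  1.19797048e+01, -1.11832782e+01,  3.02492484e-04,
       -6.68087609e+01, -6.07769106e+01]), 'qvel': array([ 0.05681812,  0.00396976,  0.20356122, -0.03248809,  0.06431727,
       -0.01685745]), 'tau': array([ 1.68341249e-01, -4.54161823e+01,  2.85565513e+01,  6.81260303e+00,
       -4.79191623e-02,  3.15347170e-03]), 'tool_pos': array([ 0.50058305, -0.3002033 ,  0.22690171]), 'orientation': array([-1.79985962e+02,  2.45239526e-02, -1.62544586e+02]), 'force': array([-0.41130616, -1.11486579,  0.01205151]), 'moment': array([ 0.01198747, -0.02327916,  0.03539119]), 'gripper_force': 0.0, 'opening': 0.04355722965534731}
```

View pics/s1c.png

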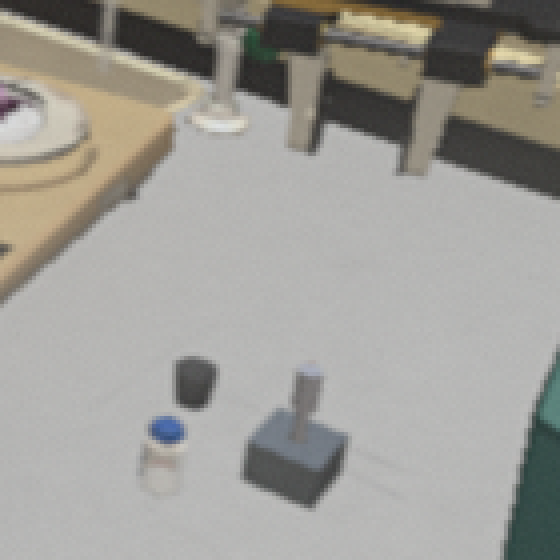

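The scene crop shows the pin upright in the holder: head top at (310,370), holder entry at about (300,440). The finger tips are at (305,150) and (413,173). I'll cross-check these against the first measurement.

Run:
```python
from h import *
np.set_printoptions(precision=4,suppress=True)
o=[340,170]
for c,z in[((310,370),.081),((300,440),.03),((307,390),.067)]: print(ray("scene",*crop(c,o,4),z))
print("tips mid", ray("scene",*crop((359,162),o,4),.2269))
for z in(.081,.03): print((proj("scene",[.5025,-.294,z])-o+.5)*4-.5)
print((proj("scene",[.5006,-.3002,.2269])-o+.5)*4-.5)
```

```text
[ 0.5006 -0.2977  0.081 ]
[ 0.5008 -0.2997  0.03  ]
[ 0.5001 -0.2985  0.067 ]
tips mid [ 0.4946 -0.3057  0.2269]
[305.9093 366.2036]
[293.0109 434.7013]
[355.0954 155.3258]
```

Both views agree on the pin to about 4 mm, so I'll use (0.502, -0.296). Now I'll descend and close partway.

```bash
python3 -m crank '[[[0.0015,0.004,-0.04],[0,0,0],0],[[0,0,-0.04],[0,0,0],0],[[0,0,-0.035],[0,0,0],0],[[0,0,-0.025],[0,0,0],0],[[0,0,-0.02],[0,0,0],0],[[0,0,-0.018],[0,0,0],0],[[0,0,0],[0,0,0],0],[[0,0,0],[0,0,0],-0.5],[[0,0,0],[0,0,0],-0.5],[[0,0,0],[0,0,0],-0.5],[[0,0,0],[0,0,0],-0.5]]'
python3 - <<'E'
from plant import ctrl,imaging
import cv2
p,d=imaging.snapshot("scene"); q,_=imaging.snapshot("top")
a=cv2.resize(p[225:310,380:460],None,fx=7,fy=7,interpolation=3)
cv2.imwrite("pics/s2c.png",a)
E
```

```text
clock: 2.7
tool_pos: [0.5034, -0.2958, 0.0495]
orientation: [-180.0, 0.1, -162.5]
force: [0.2, 0.3, -0.2]
opening: 0.0229
gripper_force: 0.0
```

View pics/s2c.png

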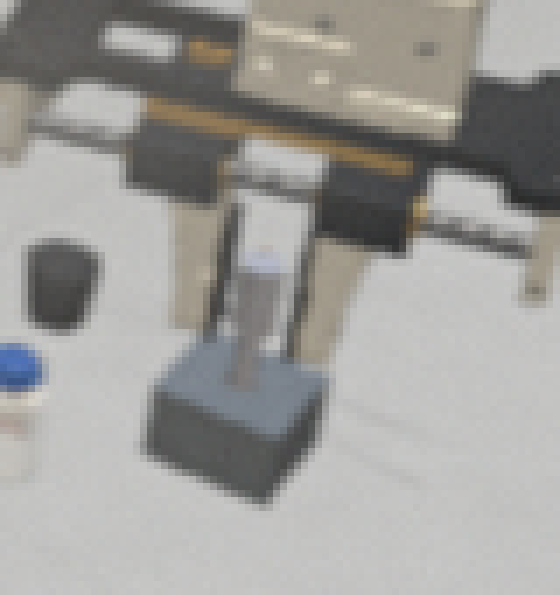

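The head, at about (258,258), sits between the pads but almost touches the left (+y) one. I'll shift about 3 mm toward it and then close slowly.

```bash
python3 -m crank '[[[-0.001,0.003,0],[0,0,0],-0.5],[[0,0,0],[0,0,0],-0.5],[[0,0,0],[0,0,0],-0.6],[[0,0,0],[0,0,0],-0.62],[[0,0,0],[0,0,0],-0.64],[[0,0,0],[0,0,0],-0.65]]'
python3 -m crank '[[[0,0,0],[0,0,0],-0.66],[[0,0,0],[0,0,0],-0.67],[[0,0,0],[0,0,0],-0.7],[[0,0,0],[0,0,0],-0.8]]'
python3 -m crank '[[[0,0,0],[0,0,0],-1],[[0,0,0],[0,0,0],-1],[[0,0,0],[0,0,0],-1]]'
```

```text
clock: 3.4
tool_pos: [0.502, -0.2927, 0.0486]
orientation: [-180.0, 0.0, -162.5]
force: [-0.1, -0.1, 0.4]
opening: 0.0156
gripper_force: 0.6
clock: 3.8
tool_pos: [0.5022, -0.2932, 0.0486]
orientation: [-179.9, 0.0, -162.5]
force: [1.3, -5.2, -1.8]
opening: 0.0136
gripper_force: 30.0
clock: 4.1
tool_pos: [0.5022, -0.2932, 0.0486]
orientation: [-179.9, 0.0, -162.5]
force: [1.5, -5.2, -2.0]
opening: 0.0135
gripper_force: 30.0
```

The head is gripped. I'll relieve the small side force, lift, and carry the pin to above the seat hole, turning the tool about +59° so the fingers lie across the stand.

```bash
python3 -m crank '[[[0,-0.0004,0],[0,0,0],-1],[[0,0,0.01],[0,0,0],-1],[[0,0,0.02],[0,0,0],-1],[[0,0,0.03],[0,0,0],-1],[[0,0,0.04],[0,0,0],-1],[[0,0,0.04],[0,0,0],-1],[[0,0,0],[0,0,0],-1]]'
python3 -m crank '[[[0.002,0.04,0],[0,0,3],-1],[[0.002,0.045,0],[0,0,4],-1],[[0.002,0.045,0],[0,0,4],-1],[[0.002,0.045,0],[0,0,4],-1],[[0.002,0.045,0],[0,0,4],-1],[[0.002,0.045,0],[0,0,4],-1],[[0.002,0.045,0],[0,0,4],-1],[[0.002,0.045,0],[0,0,4],-1],[[0.002,0.045,0],[0,0,4],-1],[[0.002,0.045,0],[0,0,4],-1],[[0.002,0.045,0],[0,0,4],-1],[[0.002,0.045,0],[0,0,4],-1]]'
python3 -m crank '[[[0.002,0.045,0],[0,0,4],-1],[[0.002,0.045,0],[0,0,4],-1],[[0,0.03,0],[0,0,4],-1],[[0,0.01,0],[0,0,4],-1],[[0,0,0],[0,0,0],-1],[[0,0,0],[0,0,0],-1]]'
python3 - <<'E'
from plant import ctrl,imaging
import cv2
q,_=imaging.snapshot("top");p,d=imaging.snapshot("scene")
cv2.imwrite("pics/s3.png",p);cv2.imwrite("pics/t3.png",q)
a=cv2.resize(p[140:235,190:330],None,fx=5.6,fy=5.6,interpolation=3)
cv2.imwrite("pics/s3c.png",a);print(a.shape)
E
```

```text
clock: 4.8
tool_pos: [0.5044, -0.2938, 0.1947]
orientation: [-179.7, 0.4, -162.4]
force: [0.2, -1.4, 0.0]
opening: 0.0136
gripper_force: 30.0
clock: 6.0
tool_pos: [0.5248, 0.2438, 0.1882]
orientation: [179.9, -0.0, -115.3]
force: [1.1, 0.5, -0.0]
opening: 0.0137
gripper_force: 30.0
clock: 6.6
tool_pos: [0.5291, 0.3716, 0.1879]
orientation: [179.9, -0.1, -99.6]
force: [-0.2, -0.9, -0.0]
opening: 0.0135
gripper_force: 30.0
(532, 784, 3)
```

View pics/s3c.png

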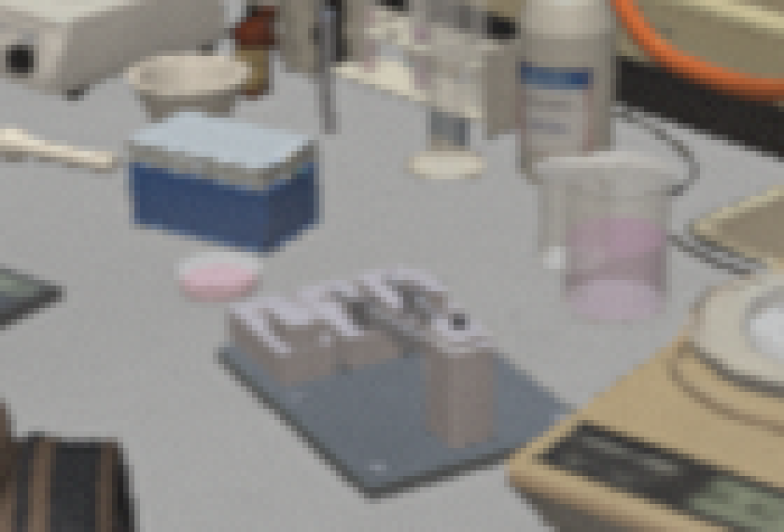

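The crop shows the stand, with the clamp's top hole at (460,320), but no gripper. I'll check where the tool should project and look at the full picture.

Run:
```python
from h import *
import cv2
X=[.5291,.3716,.188]
print(proj("scene",X),proj("top",X),proj("scene",[.529,.377,.034]))
from plant import ctrl
print(ctrl.get_obs()["clock"],ctrl.get_obs()["tool_pos"])
a=cv2.imread("pics/s3.png");b=cv2.imread("pics/t3.png")
a=cv2.resize(a,(400,300));b=cv2.resize(b[100:310,100:380],(400,300))
c=np.hstack([a,b]);cv2.imwrite("pics/m3.png",c)
```

```text
[246.77027332 151.13022399] [180.92566329 177.15039665] [247.37775332 191.87232764]
6.7 [0.52963003 0.37103574 0.18848324]
```

View pics/m3.png

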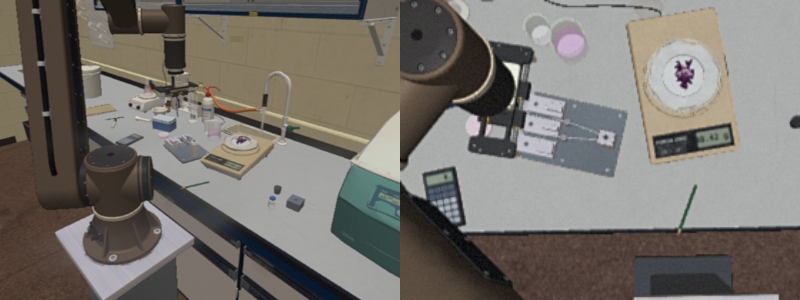

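The gripper is above the gauge blocks, and the pin shank shows in the crop at (325,60–130), ending about where the foot should project. I'll refine the hole and pin head from the first top image with sub-pixel centroids.

Run:
```python
from h import *
import cv2
np.set_printoptions(precision=4,suppress=True)
g=cv2.imread("pics/top0.png").astype(float).mean(2)
def cen(u,v,r,sgn):
    y,x=np.mgrid[int(round(v))-r:int(round(v))+r+1,int(round(u))-r:int(round(u))+r+1]
    w=sgn*(g[y,x]-np.median(g[y,x])); w=np.clip(w-15,0,None); return (w*x).sum()/w.sum(),(w*y).sum()/w.sum()
H=[]
for c in[(162,117),(133,229),(106,342)]:
    u=cen(*crop(c,[175,158],8),2,-1); H.append(ray("top",*u,.034)); print(u,H[-1])
print("mean",np.mean(H,0), "spacing",[np.linalg.norm(H[i]-H[i+1]) for i in(0,1)])
u=crop((382,160),[365,170],8)
y,x=np.mgrid[int(u[1])-3:int(u[1])+5,int(u[0])-3:int(u[0])+5]; print(g[y,x].astype(int)); 
w=np.clip(g[y,x]-185,0,None)
# pin: saturation-free check
print("rolls/pin",u)
s=cv2.imread("pics/s3.png").astype(float).mean(2); print(s[148:168,240:256].astype(int))
print(proj("scene",[.5296,.371,.146]))
```

```text
(np.float64(194.6535087719298), np.float64(172.30921052631578)) [0.5728 0.3663 0.034 ]
(np.float64(191.16524216524215), np.float64(186.27255460588793)) [0.5291 0.3769 0.034 ]
(np.float64(187.86854917234663), np.float64(200.29016553067186)) [0.4856 0.3868 0.034 ]
mean [0.5292 0.3767 0.034 ] spacing [np.float64(0.044955181476540595), np.float64(0.044696839991680844)]
[[109 109 105 108 142 168 173 165]
 [108 104  90 126 148 164 171 169]
 [ 91  97 143 152 157 166 165 165]
 [ 66 115 161 156 161 165 168 165]
 [ 63 112 158 162 165 157 164 168]
 [ 62  88 173 169 160 164 166 164]
 [ 70  73 111 130 128 155 169 168]
 [ 92  90 103 112 109 142 165 161]]
rolls/pin [412.3125 189.5625]
[[ 97 104 102 111 118 113  93  85  97  78  49  64  97 117 124 129]
 [104 105 106 111 119 117  97  90  98  80  49  61  93 115 125 130]
 [115 109 110 116 120 118  99  88  94  78  57  81 111 121 125 133]
 [137 114 109 112 117 114  96  88 102 107 115 148 166 161 156 149]
 [142 120 116 121 118 108  94  93 113 144 172 190 196 189 177 163]
 [162 155 155 150 140 125 113 107 111 129 153 173 184 186 184 184]
 [164 165 166 164 1
[... 239 characters left out ...]
 163 163]
 [164 164 163 163 164 165 150 124 111 134 159 166 163 163 162 163]
 [163 164 163 163 164 162 152 126 110 133 158 165 163 164 162 163]
 [163 161 161 164 164 163 153 129 110 122 148 163 163 164 163 161]
 [162 160 163 164 163 163 161 139 113 122 148 162 163 162 162 162]
 [166 166 163 163 163 163 162 140 114 121 148 162 165 161 163 163]
 [179 174 170 167 167 168 164 146 125 131 148 164 163 162 165 162]
 [186 186 184 184 177 166 159 161 157 157 163 162 165 165 163 164]
 [188 190 192 184 162 133 139 160 167 165 165 165 164 163 162 163]
 [192 192 182 156 116 106 129 157 165 165 164 163 164 164 165 163]
 [192 178 143 108  94  98 122 149 163 166 163 162 165 164 163 163]]
[247.4452 162.7899]
```

The holes sit 45 mm apart as specified, with the middle one at (0.5292, 0.3767). The pin hangs upright, with its foot within about 1 px of the prediction. Now I'll go down to just above the mouth and probe gently.

```bash
python3 -m crank '[[[0,0.003,0],[0,0,-2],-1],[[0,0.003,-0.02],[0,0,-2],-1],[[0,0,-0.03],[0,0,0],-1],[[0,0,-0.03],[0,0,0],-1],[[0,0,-0.02],[0,0,0],-1],[[0,0,-0.006],[0,0,0],-1],[[0,0,0],[0,0,0],-1],[[0,0,0],[0,0,0],-1]]'
python3 -m crank '[[[0,0,-0.003],[0,0,0],-1],[[0,0,-0.002],[0,0,0],-1],[[0,0,0],[0,0,0],-1],[[0,0,0],[0,0,0],-1]]'
python3 -m crank '[[[0,0,-0.001],[0,0,0],-1],[[0,0,-0.001],[0,0,0],-1],[[0,0,0],[0,0,0],-1]]'
```

```text
clock: 7.5
tool_pos: [0.5306, 0.3782, 0.084]
orientation: [-179.9, 0.1, -103.5]
force: [-0.9, 0.1, -0.1]
opening: 0.0137
gripper_force: 30.0
clock: 7.9
tool_pos: [0.5299, 0.378, 0.0778]
orientation: [-180.0, 0.0, -103.5]
force: [1.3, -0.2, -1.1]
opening: 0.0139
gripper_force: 30.0
clock: 8.2
tool_pos: [0.5298, 0.3779, 0.0754]
orientation: [180.0, -0.0, -103.5]
force: [-0.6, 0.4, -0.0]
opening: 0.0135
gripper_force: 30.0
```

```bash
python3 -m crank '[[[0,0,-0.001],[0,0,0],-1],[[0,0,-0.001],[0,0,0],-1],[[0,0,0],[0,0,0],-1]]'
python3 -m crank '[[[0,0,-0.001],[0,0,0],-1],[[0,0,0],[0,0,0],-1],[[0,0,0],[0,0,0],-1]]'
```

```text
clock: 8.5
tool_pos: [0.5299, 0.3779, 0.074]
orientation: [-180.0, -0.0, -103.5]
force: [-2.0, -1.3, 4.1]
opening: 0.0136
gripper_force: 30.0
clock: 8.8
tool_pos: [0.5295, 0.3776, 0.0721]
orientation: [180.0, -0.1, -103.5]
force: [-1.9, -1.7, 1.6]
opening: 0.0136
gripper_force: 30.0
```

The foot has slipped past the chamfer, at about 29.5 mm. The side force points to −x,−y, so I'll nudge that way and continue down.

```bash
python3 -m crank '[[[-0.0006,-0.0005,-0.001],[0,0,0],-1],[[0,0,-0.002],[0,0,0],-1],[[0,0,0],[0,0,0],-1]]'
python3 -m crank '[[[0,0,-0.002],[0,0,0],-1],[[0,0,-0.002],[0,0,0],-1],[[0,0,0],[0,0,0],-1]]'
```

```text
clock: 9.1
tool_pos: [0.5292, 0.3774, 0.0691]
orientation: [180.0, -0.0, -103.5]
force: [-0.0, -1.2, -0.8]
opening: 0.0138
gripper_force: 30.0
clock: 9.4
tool_pos: [0.5292, 0.3774, 0.0651]
orientation: [180.0, -0.0, -103.5]
force: [-0.8, 0.0, -1.8]
opening: 0.0138
gripper_force: 30.0
```

It's going in freely. I'll push it home.

```bash
python3 -m crank '[[[0,0,-0.003],[0,0,0],-1],[[0,0,-0.003],[0,0,0],-1],[[0,0,-0.002],[0,0,0],-1],[[0,0,0],[0,0,0],-1]]'
python3 -m crank '[[[0,0,-0.001],[0,0,0],-1],[[0,0,-0.001],[0,0,0],-1],[[0,0,-0.001],[0,0,0],-1],[[0,0,0],[0,0,0],-1]]'
```

```text
clock: 9.8
tool_pos: [0.5292, 0.3773, 0.057]
orientation: [180.0, -0.0, -103.5]
force: [0.1, -1.9, -0.6]
opening: 0.0137
gripper_force: 30.0
clock: 10.2
tool_pos: [0.5292, 0.3774, 0.0545]
orientation: [180.0, -0.0, -103.5]
force: [-1.6, -1.9, 1.2]
opening: 0.0133
gripper_force: 30.0
```

```bash
python3 -m crank '[[[0,0,-0.0007],[0,0,0],-1],[[0,0,-0.0005],[0,0,0],-1],[[0,0,0],[0,0,0],-1]]'
```

```text
clock: 10.5
tool_pos: [0.5295, 0.3776, 0.0543]
orientation: [-180.0, 0.0, -103.5]
force: [-3.0, -2.4, 6.8]
opening: 0.0136
gripper_force: 30.0
```

The pin bottomed out at TCP z ≈ 0.0545, which is a foot height of 12 mm as expected, so it is fully home. I'll release, rise, move over the grip rolls and look.

```bash
python3 -m crank '[[[0,0,0.001],[0,0,0],-0.6],[[0,0,0],[0,0,0],-0.5],[[0,0,0],[0,0,0],-0.3],[[0,0,0],[0,0,0],0],[[0,0,0],[0,0,0],0],[[0,0,0.01],[0,0,0],0],[[0,0,0.02],[0,0,0],0],[[0,0,0.03],[0,0,0],0],[[0,0,0],[0,0,0],0.5]]'
python3 -m crank '[[[-0.0095,-0.04,0],[0,0,0],1],[[-0.0095,-0.04,0],[0,0,0],1],[[0,0,0],[0,0,0],1],[[0,0,0],[0,0,0],1]]'
python3 - <<'E'
from h import *
import cv2
p,d=imaging.snapshot("scene")
cv2.imwrite("pics/s4.png",p);np.save("pics/s4d.npy",d)
a=cv2.resize(p[140:225,200:310],None,fx=7,fy=7,interpolation=3);cv2.imwrite("pics/s4c.png",a)
for z in(.034,.058,.087): print((proj("scene",[.5292,.3767,z])-[200,140]+.5)*7-.5)
for X in([.5112,.2967,.069],[.51,.298,.115]): print((proj("scene",X)-[200,140]+.5)*7-.5)
E
```

```text
clock: 11.4
tool_pos: [0.5314, 0.3794, 0.1196]
orientation: [-179.8, 0.4, -103.4]
force: [0.8, 0.7, 1.1]
opening: 0.0476
gripper_force: 0.0
clock: 11.8
tool_pos: [0.5105, 0.297, 0.1155]
orientation: [-179.9, 0.1, -103.5]
force: [0.0, 0.4, 0.1]
opening: 0.0782
gripper_force: 0.0
[335.32103527 366.17045194]
[333.6083356 323.1940956]
[331.50325535 270.37182855]
[409.87688999 360.9980519 ]
[403.85582177 272.99663829]
```

View pics/s4c.png

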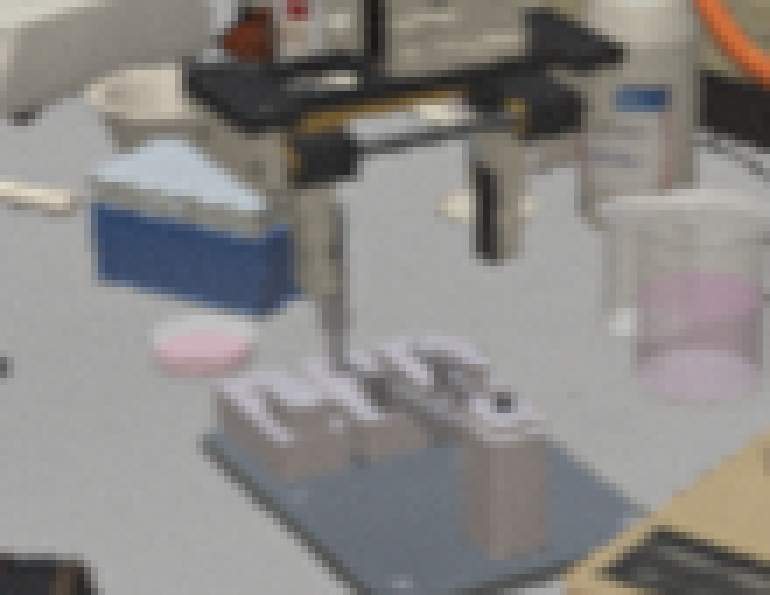

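The pin stands upright in the middle block at about (337,280–365), and the fingers straddle the rolls. Now I'll descend to roll height and close gradually.

```bash
python3 -m crank '[[[0,0.0003,-0.02],[0,0,0],1],[[0,0,-0.02],[0,0,0],1],[[0,0,-0.02],[0,0,0],1],[[0,0,-0.01],[0,0,0],1],[[0,0,-0.0045],[0,0,0],1],[[0,0,0],[0,0,0],1],[[0,0,0],[0,0,0],0.4],[[0,0,0],[0,0,0],0.25],[[0,0,0],[0,0,0],0.15],[[0,0,0],[0,0,0],0.15]]'
python3 -m crank '[[[0,0,0],[0,0,0],0.1],[[0,0,0],[0,0,0],0.08],[[0,0,0],[0,0,0],0.06],[[0,0,0],[0,0,0],0.06]]'
python3 - <<'E'
from h import *
d=imaging.snapshot("scene")[1]; X=cloud("scene",d)
m=(abs(X[...,0]-.5295)<.012)&(abs(X[...,1]-.3773)<.012)&(X[...,2]>.03)&(X[...,2]<.13)
print(np.round(1e3*X[m][np.argsort(-X[m][:,2])][:40]).astype(int).tolist())
E
```

```text
clock: 12.85
tool_pos: [0.5105, 0.2979, 0.0404]
orientation: [-180.0, 0.0, -103.5]
force: [-0.2, 0.1, 0.1]
opening: 0.0613
gripper_force: 0.0
clock: 13.25
tool_pos: [0.5106, 0.298, 0.04]
orientation: [-180.0, 0.0, -103.5]
force: [0.7, 0.3, 0.4]
opening: 0.0465
gripper_force: 1.0
[[518, 382, 35], [518, 371, 35], [527, 387, 35], [532, 389, 33], [525, 385, 32], [527, 383, 32]]
```

```bash
python3 -m crank '[[[0,0,0],[0,0,0],0],[[0,0,0],[0,0,0],-0.04],[[0,0,0],[0,0,0],-0.08],[[0,0,0],[0,0,0],-0.12],[[0,0,0],[0,0,0],-0.16],[[0,0,0],[0,0,0],-0.16]]'
python3 -m crank '[[[0,0,0],[0,0,0],-0.19],[[0,0,0],[0,0,0],-0.22],[[0,0,0],[0,0,0],-0.25],[[0,0,0],[0,0,0],-0.27],[[0,0,0],[0,0,0],-0.29],[[0,0,0],[0,0,0],-0.29],[[0,0,0],[0,0,0],-0.29],[[0,0,0],[0,0,0],-0.29]]'
```

```text
clock: 13.9
tool_pos: [0.5108, 0.2988, 0.0401]
orientation: [-180.0, 0.1, -103.5]
force: [1.2, 6.2, -1.4]
opening: 0.037
gripper_force: 3.5
clock: 14.7
tool_pos: [0.5109, 0.2993, 0.0401]
orientation: [-179.9, 0.1, -103.5]
force: [1.9, 5.8, -1.5]
opening: 0.0311
gripper_force: 4.8
```

The pads press with 4.8 N at 31.1 mm, against about 5 N expected at a 10 mm gap. I'll check the tips and the pin with depth and a last picture.

Run:
```python
from h import *
import cv2
p,d=imaging.snapshot("scene");q,e=imaging.snapshot("top")
a=cv2.resize(p[145:215,215:295],(640,560),interpolation=3)[:,:400+240]
print(a.shape);cv2.imwrite("pics/s5.png",a)
ex=np.array([.2351,.972]);ey=np.array([-.972,.2351]);g=np.array([.5103,.2975])
for n,dd in(("scene",d),("top",e)):
    X=cloud(n,dd);Q=X[...,:2]-g;xs=Q@ex;ys=Q@ey
    m=(xs>.02)&(xs<.045)&(abs(ys)<.03)&(X[...,2]>.055)&(X[...,2]<.072)
    print(n,"tips",np.round(1e3*np.c_[xs[m],ys[m],X[m][:,2]]).astype(int).tolist())
    m=(abs(xs-.082)<.015)&(abs(ys)<.015)&(X[...,2]>.05)&(X[...,2]<.12)
    print("pin",np.round(1e3*np.c_[xs[m],ys[m],X[m][:,2]]).astype(int).tolist())
for s in(1,-1):
  for x in(.035,): 
    P=g+ex*x+ey*s*.005; print((proj("scene",[*P,.06])-[215,145]+.5)*8-.5)
```

```text
(560, 640, 3)
scene tips [[27, -7, 61], [21, -8, 63], [21, -8, 60]]
pin [[74, 5, 57], [76, 4, 52]]
top tips []
pin []
[298.57961934 364.92786783]
[319.22414035 360.1445796 ]
```

View pics/s5.png

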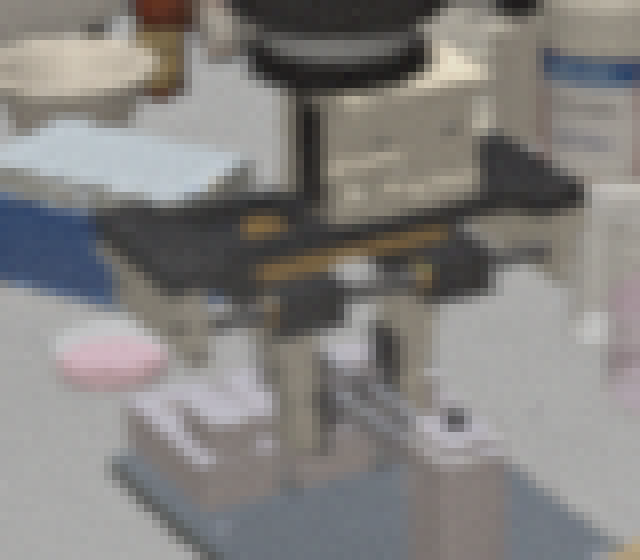

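The rolls are held between the pads, with the blades visible from about (345,390) to (410,430) in this crop. The blade face depth (about −7.5 mm) fits a 10 mm gap. I'll hold for over two seconds.

```bash
R='x'; python3 -m crank '[[[0,0,0],[0,0,0],-0.29],[[0,0,0],[0,0,0],-0.29],[[0,0,0],[0,0,0],-0.29],[[0,0,0],[0,0,0],-0.29],[[0,0,0],[0,0,0],-0.29],[[0,0,0],[0,0,0],-0.29],[[0,0,0],[0,0,0],-0.29],[[0,0,0],[0,0,0],-0.29],[[0,0,0],[0,0,0],-0.29],[[0,0,0],[0,0,0],-0.29],[[0,0,0],[0,0,0],-0.29],[[0,0,0],[0,0,0],-0.29]]'
python3 -m crank '[[[0,0,0],[0,0,0],-0.29],[[0,0,0],[0,0,0],-0.29],[[0,0,0],[0,0,0],-0.29],[[0,0,0],[0,0,0],-0.29],[[0,0,0],[0,0,0],-0.29],[[0,0,0],[0,0,0],-0.29],[[0,0,0],[0,0,0],-0.29],[[0,0,0],[0,0,0],-0.29],[[0,0,0],[0,0,0],-0.29],[[0,0,0],[0,0,0],-0.29],[[0,0,0],[0,0,0],-0.29],[[0,0,0],[0,0,0],-0.29]]'
python3 -c "
from plant import close_job
print(close_job())"
```

```text
clock: 16.0
tool_pos: [0.511, 0.2992, 0.0401]
orientation: [-179.9, 0.1, -103.5]
force: [1.8, 6.4, -1.0]
opening: 0.031
gripper_force: 4.8
clock: 17.2
tool_pos: [0.5109, 0.2993, 0.0401]
orientation: [-179.9, 0.1, -103.5]
force: [2.1, 7.2, -1.9]
opening: 0.0311
gripper_force: 4.8
the job is handed in; nothing more can be done
None
```

The job is handed in at about 17 s: the pin is fully home in the middle (narrow, 10 mm) gauge block and let go, and the tweezers are still held at about a 10 mm gap, held steady for over two seconds; I inferred that gap from 31.1 mm over the rolls and 4.8 N, because the tips were hidden from the cameras.

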